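# Load a mesh frame under the holder's spring clip

### The job

Press the orange bar of the work holder down with one fingertip so that the spring clip lifts, and, keeping it down, push the copper mesh frame under the clip with the other fingertip until its red tab stands fully home against the two dark shoulders. Only then let the bar up so that the clip holds the frame, and move clear. Only push the frame, never lift it, and leave the spools, jar, tin and scissors where they are.

Things in the scene. Friction and masses are not known exactly. Their poses are not given: they have to be found in the camera images.
- holder: aluminium work holder fixed to the bench. Origin on the bench; +x is the way the frame is pushed home, +y towards the orange bar, z up. Base plate 10 mm thick, x -130 to +70, y -39 to +79 mm. A lane for the frame runs along y = 0 between two steel rails 7 mm high at y = +-23.5 to 28.5 mm, x -125 to +65.
- shoulders (a point): midpoint between the two dark upright shoulders of the holder that stop the red tab at home (holder frame -14, 0, 35 mm, in the plane of their near faces). Each is 10 mm deep (x -14 to -4), at y +-25 to 34, its top 48 mm above the bench.
- home (a point): fixed point of the holder (holder frame 20, 0, 10 mm) where the frame's origin lies when the frame is fully home, with its red tab against both shoulders
- hinge (a point): middle of the clip's hinge axis, which runs along the holder's x at holder y +36, z 30 mm, between ears at x 4 to 10 and 60 to 66 (tops 36 mm above the bench)
- frame: copper mesh frame, loose rigid panel 80 (x) x 44 (y) x 6 mm, about 80 g, lying in the lane on the base plate, underside 10 mm above the bench, with a red upright tab across its near (-x) end. Origin: centre of the underside; +x is the leading end. Starts 48 to 75 mm short of home, before the jaw foot. Slides easily between the rails, 1.5 mm play each side.
- tab (a point): centre of the red tab's near face, the face to push (frame's own axes -40, 0, 25 mm), 35 mm above the bench. The tab is 6 mm thick, 44 mm wide at its foot, 66 mm wide from 11 mm up, and its top is 50 mm above the bench.
- clip (a joint): spring clip, a rocker; angle in rad: 0 shut, 0.42 orange bar fully down at its limit. Pressing the bar down raises the jaw foot across the hinge; it springs back when let go (2 N at the bar when shut, 5 N fully down). The frame passes under the foot from about 0.20 on; let go on the frame at home it rests at about 0.16.
- foot (a point): middle of the underside of the clip's rubber jaw foot, 16 x 16 mm; when shut it stands 1 mm over the plate in the lane at holder x 24 to 40, y -8 to +8 mm and blocks the frame
- bar (a point): centre of the top of the orange press bar on the clip: 176 mm long (holder x -133 to +43), 18 mm wide, y 57 to 75, 66 mm beside the lane's middle. It is level along its length; press it and slide along it anywhere. Top 42 mm above the bench when shut, 36 at angle 0.20, 31 at 0.35, 29 fully down. Outer edge leans up 0.2 rad when shut, level when half pressed.
- spool_gold: a gold thread spool standing on end, 32 mm diameter, 50 mm tall, loose bystander; origin at the centre of its underside
- spool_black: a black thread spool standing on end, 32 mm diameter, 50 mm tall, loose bystander; origin at the centre of its underside
- spool_green: a green thread spool standing on end, 32 mm diameter, 50 mm tall, loose bystander; origin at the centre of its underside
- bead_jar: small amber bead jar with a metal cap, 36 mm diameter, 45 mm tall, loose bystander; origin at the centre of its underside
- tin: pink tin box with a white lid, 53 x 93 x 35 mm, loose bystander; origin at the centre of its underside
- scissors: small embroidery scissors lying flat, 118 mm long along x, 56 mm across the handles (at -x), 7 mm thick, loose bystander; origin under the pivot
There are look-alikes about, which are no part of the job. Of the things shaped like the holder, the aluminium one is meant. What is shaped like the frame but green is not meant.

How it is judged:
By the outcome, as a careful person would: the job done as asked, in the order asked, and still so for the second after the job is handed in, with the robot touching nothing.
It also fails if it takes over 32 s, if anything falls off the work surface, if the arm or the gripper's body presses on something with over 40 N, if the wrist force passes 120 N, or if a joint passes its speed limit or range.

### The arm

A 6-joint arm with a two-finger parallel gripper is mounted at the origin on the work surface. World frame = base frame: x ahead of the robot, y to its left, z up, the work surface at z = 0. Lengths are in m, angles in degrees, forces in N, time in s.
With the tool pointing down it reaches from about 0.375 to 0.9 m from the base axis. Payload 3.1 kg.
Tool frame: the origin (TCP) lies on the centre line of the jaws, within the pads' length; the fingertips stand 25 mm ahead of it and the grasp point (between the pads) lies 6 mm ahead of it; z points along the fingers, y is the line along which they close (so a half turn about z gives the same grasp; the last joint's range is limited). The gripper opens to 87 mm and grips with 3 to 60 N. Pads are 19 mm wide; open, the fingers measure 117 mm over their backs; the gripper's body (75 mm by 190 mm) begins 51 mm behind the grasp point.
Start: joints at [-80.758, 30.224, 82.088, -0, 67.689, -10.227], TCP at [0.208, -0.589, 0.248] pointing down, gripper open.
Joint ranges: [-176.69, 176.69], [-43.24, 126.21], [12.49, 139.97], [-82, 262], [0, 151.66], [-163.58, 163.58]. Speed limits (degrees/s): [159.86, 159.86, 180, 180, 180, 180].

### API

Orientations are given as a 3x3 rotation matrix whose columns are the frame's x, y, z axes.
In Python, from rig import bot, cams, models gives the robot as it stands. The module is installed in compiled form; this text tells all that it offers.
- The arm moves only by the shell command python3 -m handwheel 'ROWS' [OPENING]. ROWS is JSON, a list of rows, each a list of 6 numbers: the shift along the world's x, y, z each as a share of 1 m, from -1 to 1, then the turn, a rotation vector about the world's x, y, z each as a share of 2 rad, from -1 to 1. In form: [[dx, dy, dz, wx, wy, wz], ...]. A call has exactly 8 rows; each row is the pose to reach, as a shift and turn from the pose commanded when the call began; what a row does not reach only later rows make up. A row lasts 1/12 s, in which the tool goes at most 41.7 mm and 7.16 degrees, less where a joint would pass 70% of its speed; a pose out of reach is approached as far as the arm can. A call with a number of a shift or a turn outside -1 to 1 is refused whole. A call with a gripper value outside its range is refused whole. OPENING is the opening, from -1 (shut) to 1 (fully open), so that 0 is half open, set as the call begins (- or left out, the last holds). The fingers move at their own pace and stop on an object; the grip force is fixed at half the most. Time passes only in rows, so rows that repeat a pose let the fingers close, or fill a call up. It gives the time, the measured TCP pose, the force, the opening and the grip force at its end, in the units of the state.
- bot.read_state(): the state, without advancing time (a new reading comes with each control period).
- cams.capture(name): name is "scene" or "top"; returns (picture, depth): 420x560x3 uint8, blue, green, red; 420x560 float32, m along the optical axis (not along the pixel's ray), 0 where there is no reading.
- cams.calibration(name): a dict with "mtx" (3x3 intrinsics, pixels), "R" (3x3) and "t" (3): a world point X has camera coordinates R X + t. Camera axes: x right, y down, z forward; pixel columns grow to the right and rows downward; lengths in m; the calibration is good to about 2 mm. A picture is of the moment at which its call begins. calibration takes no time and is no camera call.
- bot.hand_in(): hands the job in; it is judged then, once.
Trained networks look in the newest picture that a camera, given by its name, has taken for a name from the list of things; names that differ only in an ending like _2 or _b are one class to them, and where a whole thing is asked for, a point or a joint stands for the part that bears it (a point fixed in the world has none). Each returns a list of dicts, best first, with "conf" (0 to 1); they miss things now and then, are a little off and sometimes report something else, mostly with a low value. They report only what shows in the picture. A call takes as long as a camera call. They do not tell look-alikes from the thing itself.
- models.spot_in(query, camera): "position" ([column, row] in pixels, amid what is visible of it).
- models.tip_of(query, camera): "position" ([column, row] in pixels: a listed point, or the origin of a listed thing).
The state is a dict: "time_s": time; "joint_positions": joint angles; "qvel": joint speeds; "tau": joint torques, N m; "position": TCP position; "tcp_rot": TCP orientation; "force": force on the tool from outside, world axes, zero at the start; "moment": the same for the moment, N m; "opening": opening from 0.0 (shut) to 1.0 (fully open); "grasp_force": force on a finger pad.
Only numpy, scipy, OpenCV 4.12 (cv2) and the standard library are available. Lean on these libraries where they do the work, as an engineer would, in place of code of your own. Each camera call takes 0.05 s, during which the arm holds its last target. There are 200 camera calls.

## Working session

There is one attempt and no reset: what is moved stays moved. The work goes in short steps, Python scripts to look and compute and a shell command to move; the robot and the scene stay as the last step left them, time stands still between calls to the robot, and variables do not carry over. Pictures are saved under pics/ and viewed, at most 10 in all, crops included, and the job is handed in when it is done.

```bash
mkdir -p pics; cat > h.py <<'E'
import numpy as np, cv2
from rig import bot, cams, models
def cap(n):
    return cams.capture(n)
def w(n,px,depth=None,z=None):
    c=cams.calibration(n);K=np.array(c["mtx"]);R=np.array(c["R"]);t=np.array(c["t"]).ravel()
    r=np.linalg.solve(K,np.array([px[0],px[1],1.]));o=-R.T@t;d=R.T@r
    s=depth if z is None else (z-o[2])/d[2]
    return o+s*d
E
python3 - <<'E'
from h import *
for n in("scene","top"):
    p,d=cap(n);cv2.imwrite(f"pics/{n}0.png",p);np.save(f"{n}.npy",d)
    for q in("holder","shoulders","home","hinge","tab","frame","foot","bar"):
        for r in models.tip_of(q,n)[:3]:
            u=r["position"];i=np.clip(np.round(u).astype(int),0,[559,419]);print(n,q,round(r["conf"],2),np.round(u),np.round(w(n,u,float(d[i[1],i[0]])),3))
s=bot.read_state();print(s["time_s"],s["tcp_rot"],s["position"],s["force"])
E
```

```text
scene holder 0.92 [265. 261.] [ 0.638 -0.057  0.029]
scene holder 0.78 [416. 247.] [0.78  0.183 0.011]
scene shoulders 0.89 [262. 238.] [ 0.577 -0.013  0.016]
scene shoulders 0.76 [419. 226.] [0.752 0.236 0.013]
scene home 0.97 [424. 247.] [0.801 0.175 0.027]
scene home 0.91 [267. 260.] [ 0.644 -0.057  0.037]
scene home 0.22 [321. 218.] [0.608 0.113 0.015]
scene hinge 0.88 [288. 254.] [ 0.657 -0.022  0.037]
scene hinge 0.38 [206. 264.] [ 0.56  -0.128  0.011]
scene tab 0.84 [249. 216.] [ 0.534 -0.007  0.042]
scene tab 0.72 [220. 195.] [0.425 0.003 0.028]
scene frame 0.97 [256. 242.] [ 0.576 -0.028  0.016]
scene frame 0.76 [213. 197.] [ 0.419 -0.012  0.027]
scene foot 0.93 [266. 266.] [ 0.643 -0.059  0.022]
scene foot 0.85 [425. 250.] [0.805 0.171 0.026]
scene bar 0.93 [442. 209.] [0.769 0.275 0.043]
scene bar 0.56 [291. 215.] [0.587 0.051 0.042]
top holder 0.75 [307. 198.] [ 0.606 -0.033  0.013]
top holder 0.7 [209. 131.] [0.773 0.196 0.009]
top shoulders 0.72 [206. 131.] [0.772 0.204 0.008]
top shoulders 0.68 [310. 203.] [ 0.596 -0.039  0.016]
top home 0.83 [311. 191.] [ 0.625 -0.044
[... 256 characters left out ...]
b 0.75 [294. 230.] [ 0.529 -0.     0.049]
top tab 0.46 [313. 190.] [ 0.626 -0.048  0.008]
top frame 0.89 [302. 216.] [ 0.565 -0.02   0.014]
top frame 0.88 [290. 302.] [0.375 0.009 0.005]
top frame 0.74 [262. 170.] [0.665 0.071 0.048]
top foot 0.95 [214. 118.] [0.795 0.181 0.033]
top foot 0.63 [311. 186.] [ 0.632 -0.042  0.028]
top bar 0.75 [275. 201.] [0.595 0.041 0.04 ]
top bar 0.62 [171. 125.] [0.775 0.279 0.042]
top bar 0.48 [308. 202.] [ 0.597 -0.035  0.015]
0.9 [[ 9.42826071e-01  3.33285162e-01  1.59867245e-05]
 [ 3.33285162e-01 -9.42826071e-01 -2.33850577e-05]
 [ 7.27880785e-06  2.73761802e-05 -1.00000000e+00]] [ 0.20833603 -0.58924411  0.24756239] [-0.67967075  0.00791999  0.75331931]
```

View pics/top0.png

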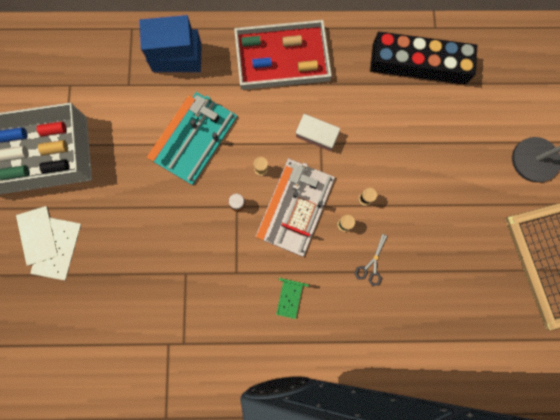

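View pics/scene0.png

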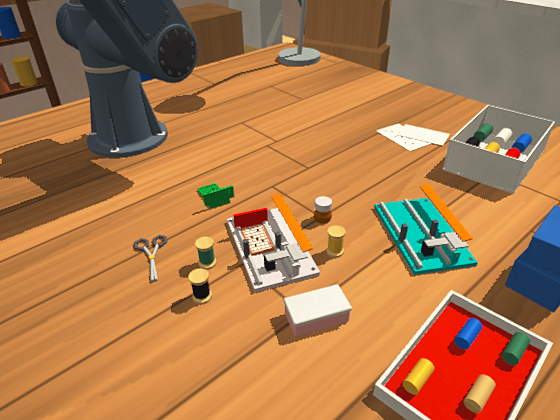

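The scene view shows the aluminium holder at about (270,245): orange bar on its jar/gold-spool side and the red tab at (250,217). The teal holder at (430,230) and the green frame at (215,195) are look-alikes. In the top view the bar runs from about (292,165) to (262,240). Next I'll fit the holder's pose from the bar and tab colours.

```bash
cat >> h.py <<'E'
def cloud(n,p,d,lo,hi,box):
    m=cv2.inRange(cv2.cvtColor(p,cv2.COLOR_BGR2HSV),lo,hi)
    v,u=np.nonzero(m&(d>0).astype(np.uint8)*255)
    P=np.array([w(n,(a,b),float(d[b,a])) for a,b in zip(u,v)])
    k=(P[:,0]>box[0])&(P[:,0]<box[1])&(P[:,1]>box[2])&(P[:,1]<box[3])&(P[:,2]>box[4])&(P[:,2]<box[5])
    return P[k]
E
python3 - <<'E'
from h import *
for n in("scene","top"):
    p=cv2.imread(f"pics/{n}0.png");d=np.load(f"{n}.npy")
    B=cloud(n,p,d,(5,200,150),(14,255,255),(.45,.72,-.05,.12,.03,.06))
    r=cv2.minAreaRect(B[:,:2].astype(np.float32)*1000)
    q=cv2.boxPoints(r)
    print(n,"bar",len(B),r,B.mean(0),np.percentile(B[:,2],[5,50,95]))
    vx=cv2.fitLine(B[:,:2].astype(np.float32),cv2.DIST_HUBER,0,.01,.01).ravel();print("yaw",np.degrees(np.arctan(vx[1]/vx[0])))
    T=np.vstack([cloud(n,p,d,(0,180,60),(3,255,255),(.48,.6,-.09,.06,.02,.06)),cloud(n,p,d,(176,180,60),(180,255,255),(.48,.6,-.09,.06,.02,.06))])
    print("tab",len(T),T.mean(0),cv2.minAreaRect(T[:,:2].astype(np.float32)*1000),np.percentile(T[:,2],[5,50,95]))
b=cv2.imread("pics/scene0.png")[180:300,190:350];cv2.imwrite("pics/c.png",cv2.resize(b,(800,600),interpolation=cv2.INTER_CUBIC))
E
```

```text
scene bar 55 ((598.1210327148438, 20.57956886291504), (160.915771484375, 97.67256164550781), 2.5377137660980225) [0.59912919 0.02379843 0.04194768] [0.0386044  0.04071377 0.05090401]
yaw -21.385056Traceback (most recent call last):
  File "<stdin>", line 9, in <module>
  File "h.py", line 13, in cloud
    P=np.array([w(n,(a,b),float(d[b,a])) for a,b in zip(u,v)])
                ~^^^^^^^^^^^^^^^^^^^^^^^
  File "h.py", line 6, in w
    c=cams.calibration(n);K=np.array(c["mtx"]);R=np.array(c["R"]);t=np.array(c["t"]).ravel()
ValueError: time passes only in moves, steps and waits
```

```bash
sed -i 's/^def cap/C={n:cams.calibration(n) for n in ("scene","top")}\ndef cap/; s/c=cams.calibration(n);/c=C[n];/' h.py
cat > m.py <<'E'
from h import *
import sys
def meas(tag):
  for n in("scene","top"):
    p=cv2.imread(f"pics/{n}{tag}.png");d=np.load(f"{n}.npy")
    B=cloud(n,p,d,(5,170,110),(16,255,255),(.48,.70,-.02,.09,.03,.055))
    vx=cv2.fitLine(B[:,:2].astype(np.float32),cv2.DIST_HUBER,0,.01,.01).ravel()
    dist=np.abs((B[:,0]-vx[2])*vx[1]-(B[:,1]-vx[3])*vx[0]);B=B[dist<.013]
    print(n,"bar",len(B),cv2.minAreaRect(B[:,:2].astype(np.float32)*1000),B.mean(0),np.percentile(B[:,2],[5,50,95]),"yaw",np.degrees(np.arctan(vx[1]/vx[0])))
    T=np.vstack([cloud(n,p,d,(a,150,50),(b,255,255),(.48,.65,-.09,.06,.02,.06)) for a,b in((0,4),(174,180))])
    print("tab",len(T),T.mean(0),cv2.minAreaRect(T[:,:2].astype(np.float32)*1000),np.percentile(T[:,2],[5,50,95]))
if __name__=="__main__": meas(sys.argv[1])
E
python3 m.py 0
python3 - <<'E'
import cv2
b=cv2.imread("pics/scene0.png")[180:300,190:350];cv2.imwrite("pics/c.png",cv2.resize(b,(800,600),interpolation=cv2.INTER_CUBIC))
E
```

```text
scene bar 564 ((596.3916015625, 40.46552658081055), (17.962514877319336, 176.1407928466797), 67.13782501220703) [0.60166393 0.03794035 0.04228198] [0.04023437 0.04224325 0.04452556] yaw -23.246365
tab 447 [ 0.53582307 -0.00627497  0.03766671] ((535.4583129882812, -5.354763031005859), (65.09564208984375, 7.307035446166992), 67.88431549072266) [0.02270692 0.03818396 0.0506599 ]
top bar 469 ((592.5711059570312, 43.5152587890625), (14.494287490844727, 172.5685272216797), 67.18683624267578) [0.59172944 0.04367722 0.04070469] [0.0379266  0.04063992 0.04383848] yaw -23.009787
tab 87 [ 0.53017698 -0.00309056  0.04749227] ((530.74755859375, -2.6116943359375), (62.82872772216797, 5.9121880531311035), 66.56573486328125) [0.04154283 0.04836775 0.05047064]
```

View pics/c.png

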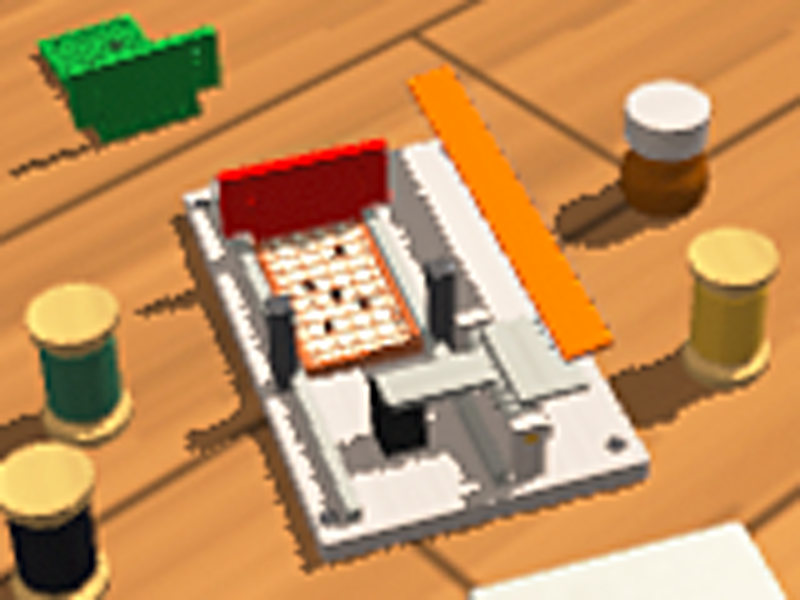

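Holder pose: yaw ≈ -22.9°, origin ≈ (0.610, -0.036). The tab centre sits at holder x ≈ -84 and y ≈ 0, which fits the given sizes. I'll move to a hover with the fingers 66 mm apart along holder y, at holder x = -112.

```bash
python3 -m handwheel '[[0.02,0.04,0,0,0,-0.05],[0.05,0.08,0,0,0,-0.1],[0.07,0.12,0,0,0,-0.15],[0.09,0.157,0,0,0,-0.2],[0.11,0.194,0,0,0,-0.25],[0.13,0.23,0,0,0,-0.3],[0.145,0.268,0,0,0,-0.35],[0.16,0.305,0,0,0,-0.37]]' 0.17
python3 -m handwheel '[[0.02,0.04,0,0,0,0],[0.04,0.077,0,0,0,0],[0.06,0.115,0,0,0,0],[0.08,0.152,0,0,0,0],[0.1,0.19,0,0,0,0],[0.12,0.227,0,0,0,0],[0.135,0.265,0,0,0,0],[0.152,0.3,0,0,0,0]]'
```

```text
time_s: 1.57
position: [0.3646, -0.2937, 0.2478]
tcp_rot: [[0.919, -0.394, 0.001], [-0.394, -0.919, -0.001], [0.001, 0.0, -1.0]]
force: [0.6, 0.1, -0.2]
opening: 0.596
grasp_force: 0.0
time_s: 2.23
position: [0.5149, 0.004, 0.2478]
tcp_rot: [[0.921, -0.389, 0.0], [-0.389, -0.921, -0.0], [0.0, 0.0, -1.0]]
force: [0.4, -0.9, -0.5]
opening: 0.585
grasp_force: 0.0
```

```bash
python3 -m handwheel '[[0,0.02,-0.02,0,0,0],[0,0.03,-0.05,0,0,0],[0,0.032,-0.08,0,0,0],[0,0.032,-0.11,0,0,0],[0,0.032,-0.14,0,0,0],[0,0.032,-0.16,0,0,0],[0,0.032,-0.163,0,0,0],[0,0.032,-0.163,0,0,0]]'
python3 - <<'E'
from h import *
a=[]
for n in("scene","top"):
    p,d=cap(n);cv2.imwrite(f"pics/{n}1.png",p);np.save(f"{n}.npy",d)
s=cv2.imread("pics/scene1.png")[150:300,180:380];cv2.imwrite("pics/c1.png",cv2.resize(s,(800,600),interpolation=cv2.INTER_CUBIC))
E
```

```text
time_s: 2.9
position: [0.5138, 0.034, 0.0835]
tcp_rot: [[0.921, -0.39, -0.003], [-0.39, -0.921, 0.0], [-0.003, 0.001, -1.0]]
force: [-0.2, 0.7, 1.7]
opening: 0.585
grasp_force: 0.0
```

View pics/c1.png

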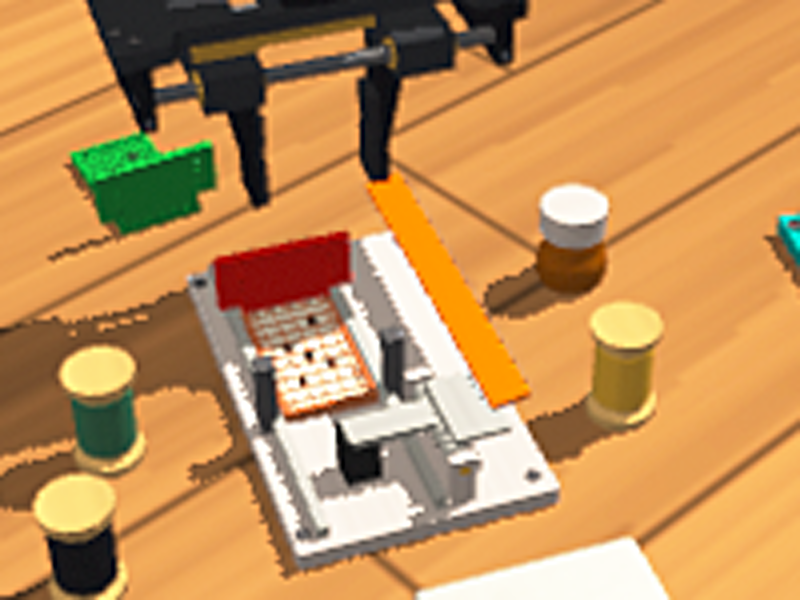

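The fingers straddle as planned: the right one hangs over the bar's near end (about 378,178 in the crop) and the left one is behind the red tab (about 258,205). I'll correct laterally by about 6 mm and press down.

```bash
python3 -m handwheel '[[0.003,0.003,0,0,0,0],[0.005,0.005,0,0,0,0],[0.005,0.005,-0.004,0,0,0],[0.005,0.005,-0.008,0,0,0],[0.005,0.005,-0.012,0,0,0],[0.005,0.005,-0.016,0,0,0],[0.005,0.005,-0.02,0,0,0],[0.005,0.005,-0.02,0,0,0]]'
```

```text
time_s: 3.67
position: [0.5194, 0.039, 0.0639]
tcp_rot: [[0.921, -0.39, -0.0], [-0.39, -0.921, 0.0], [-0.0, -0.0, -1.0]]
force: [0.2, 1.3, 2.8]
opening: 0.583
grasp_force: 1.4
```

```bash
python3 -m handwheel '[[0,0,-0.001,0,0,0],[0,0,-0.002,0,0,0],[0,0,-0.003,0,0,0],[0,0,-0.004,0,0,0],[0,0,-0.005,0,0,0],[0,0,-0.006,0,0,0],[0,0,-0.006,0,0,0],[0,0,-0.006,0,0,0]]'
python3 - <<'E'
from h import *
p,d=cap("scene");np.save("scene.npy",d);cv2.imwrite("pics/scene2.png",p)
cv2.imwrite("pics/c2.png",cv2.resize(p[150:300,180:380],(800,600),interpolation=cv2.INTER_CUBIC))
s=bot.read_state();print(s["position"],s["force"],s["moment"])
E
```

```text
time_s: 4.33
position: [0.5197, 0.0392, 0.0588]
tcp_rot: [[0.921, -0.39, 0.001], [-0.39, -0.921, 0.0], [0.001, -0.001, -1.0]]
force: [1.1, 4.3, 4.9]
opening: 0.585
grasp_force: 2.8
[0.51969459 0.03924535 0.05880808] [0.32788898 3.43455779 5.64791539] [ 0.87600451 -0.0819581   0.04403072]
```

View pics/c2.png

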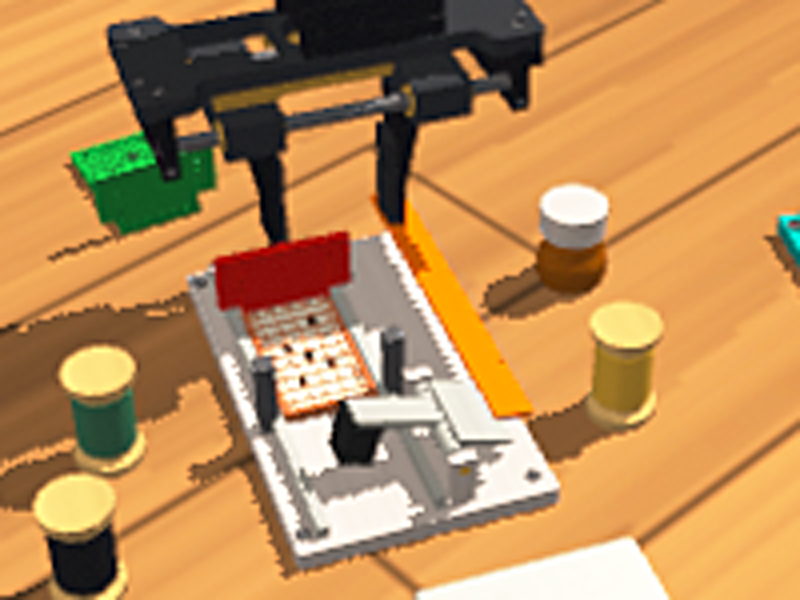

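The bar is down and the foot has lifted (about 355,432). The pressing finger sits slightly toward the inner edge of the bar, so I'll shift it outward 3 mm, press 2 mm more and start pushing.

```bash
python3 -m handwheel '[[0,0.001,-0.001,0,0,0],[0.001,0.003,-0.002,0,0,0],[0.004,0.002,-0.002,0,0,0],[0.008,0,-0.002,0,0,0],[0.012,-0.0018,-0.002,0,0,0],[0.016,-0.0035,-0.002,0,0,0],[0.02,-0.005,-0.002,0,0,0],[0.02,-0.005,-0.002,0,0,0]]'
python3 - <<'E'
from h import *
p,d=cap("scene");np.save("scene.npy",d);cv2.imwrite("pics/scene3.png",p)
cv2.imwrite("pics/c3.png",cv2.resize(p[150:300,180:380],(800,600),interpolation=cv2.INTER_CUBIC))
B=cloud("scene",p,d,(5,170,110),(16,255,255),(.56,.70,-.02,.09,.015,.055))
r=B[:,:2]*1000-[610.2,-36.3];y=r@[.389,.921];k=(y>50)&(y<82)
print(len(B),np.polyfit(y[k],B[k,2]*1000,1),np.percentile(y,[3,97]),B[k,2].mean())
E
```

```text
time_s: 5.05
position: [0.5381, 0.0339, 0.0563]
tcp_rot: [[0.921, -0.389, -0.004], [-0.389, -0.921, 0.0], [-0.004, 0.001, -1.0]]
force: [-2.3, 1.4, 5.7]
opening: 0.587
grasp_force: 2.6
128 [-0.07551154 36.20117033] [19.44276563 73.87945125] 0.03144624245818274
```

View pics/c3.png

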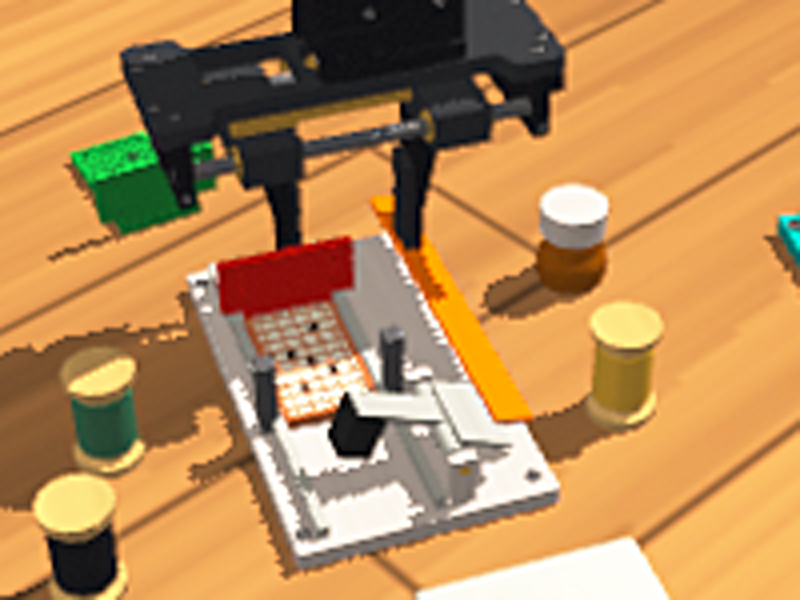

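The bar stands at 31 mm (angle about 0.34), the foot is up, and the left finger has met the tab and started moving the frame. Pushing on.

```bash
python3 -m handwheel '[[0.004,-0.0017,0,0,0,0],[0.008,-0.0034,0,0,0,0],[0.012,-0.0051,0,0,0,0],[0.016,-0.0068,0,0,0,0],[0.02,-0.0085,0,0,0,0],[0.024,-0.0101,0,0,0,0],[0.028,-0.0118,0,0,0,0],[0.032,-0.0135,0,0,0,0]]'
python3 -m handwheel '[[0.003,-0.0013,0,0,0,0],[0.006,-0.0025,0,0,0,0],[0.009,-0.0038,0,0,0,0],[0.012,-0.0051,0,0,0,0],[0.014,-0.0059,0,0,0,0],[0.016,-0.0068,0,0,0,0],[0.018,-0.0076,0,0,0,0],[0.018,-0.0076,0,0,0,0]]'
python3 - <<'E'
from h import *
p,d=cap("scene");np.save("scene.npy",d);cv2.imwrite("pics/scene4.png",p)
cv2.imwrite("pics/c4.png",cv2.resize(p[180:300,200:360],(800,600),interpolation=cv2.INTER_CUBIC))
E
```

```text
time_s: 5.77
position: [0.5687, 0.021, 0.0562]
tcp_rot: [[0.921, -0.389, -0.007], [-0.389, -0.921, 0.001], [-0.007, 0.001, -1.0]]
force: [-4.3, 2.8, 6.2]
opening: 0.585
grasp_force: 3.1
time_s: 6.43
position: [0.5874, 0.0131, 0.0562]
tcp_rot: [[0.921, -0.389, -0.005], [-0.389, -0.921, 0.001], [-0.005, 0.001, -1.0]]
force: [-2.7, 2.3, 5.3]
opening: 0.58
grasp_force: 2.7
```

View pics/c4.png

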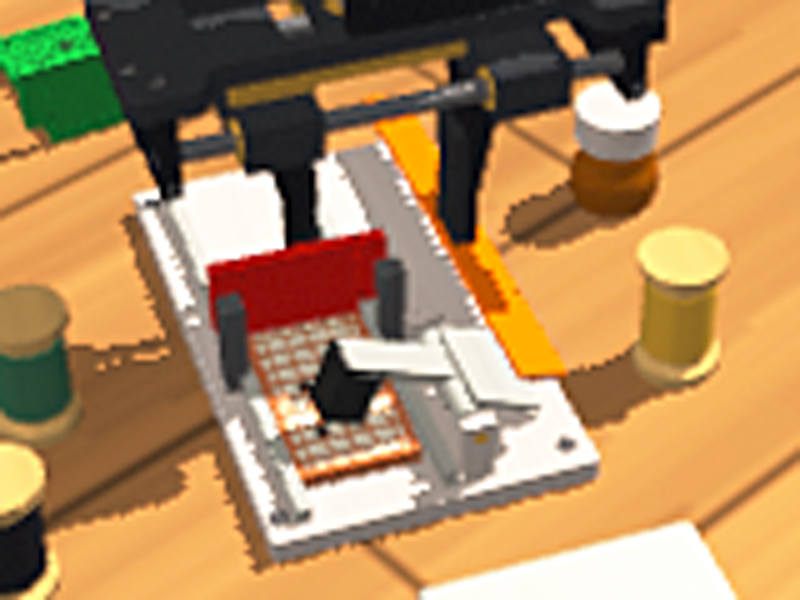

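The frame is under the raised foot and the tab is about 10 mm short of the shoulders. I'll do the rest slowly, watching the force.

```bash
python3 -m handwheel '[[0.0015,-0.0006,0,0,0,0],[0.003,-0.0013,0,0,0,0],[0.0045,-0.0019,0,0,0,0],[0.006,-0.0025,0,0,0,0],[0.007,-0.003,0,0,0,0],[0.008,-0.0034,0,0,0,0],[0.008,-0.0034,0,0,0,0],[0.008,-0.0034,0,0,0,0]]'
python3 -m handwheel '[[0.0004,-0.0002,0,0,0,0],[0.0008,-0.0003,0,0,0,0],[0.0012,-0.0005,0,0,0,0],[0.0016,-0.0007,0,0,0,0],[0.002,-0.0008,0,0,0,0],[0.002,-0.0008,0,0,0,0],[0.002,-0.0008,0,0,0,0],[0.002,-0.0008,0,0,0,0]]'
```

```text
time_s: 7.15
position: [0.5952, 0.0099, 0.0561]
tcp_rot: [[0.921, -0.389, -0.005], [-0.389, -0.921, 0.001], [-0.005, 0.001, -1.0]]
force: [-3.3, 2.0, 5.5]
opening: 0.583
grasp_force: 2.8
time_s: 7.82
position: [0.5964, 0.0093, 0.0561]
tcp_rot: [[0.921, -0.389, -0.007], [-0.389, -0.921, 0.001], [-0.007, 0.001, -1.0]]
force: [-5.2, 1.6, 5.1]
opening: 0.585
grasp_force: 3.0
```

```bash
python3 -m handwheel '[[0.0004,-0.0002,0,0,0,0],[0.0008,-0.0003,0,0,0,0],[0.0012,-0.0005,0,0,0,0],[0.0016,-0.0007,0,0,0,0],[0.002,-0.0008,0,0,0,0],[0.002,-0.0008,0,0,0,0],[0.002,-0.0008,0,0,0,0],[0.002,-0.0008,0,0,0,0]]'
python3 - <<'E'
from h import *
p,d=cap("scene");np.save("scene.npy",d);cv2.imwrite("pics/scene5.png",p)
cv2.imwrite("pics/c5.png",cv2.resize(p[210:270,230:310],(800,600),interpolation=cv2.INTER_CUBIC))
E
```

```text
time_s: 8.48
position: [0.5966, 0.0092, 0.056]
tcp_rot: [[0.921, -0.39, -0.011], [-0.39, -0.921, 0.003], [-0.011, 0.002, -1.0]]
force: [-6.5, 4.4, 8.2]
opening: 0.586
grasp_force: 4.9
```

View pics/c5.png

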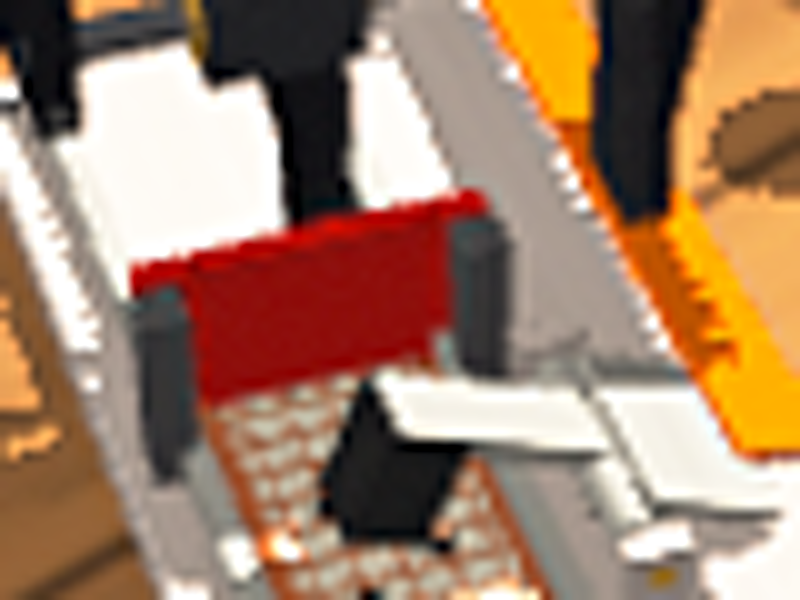

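The tab appears to stand against both shoulders (crop 165,290 and 480,230) and the motion has stalled. One firmer push to make sure.

```bash
python3 -m handwheel '[[0.001,-0.0004,0,0,0,0],[0.002,-0.0008,0,0,0,0],[0.003,-0.0012,0,0,0,0],[0.004,-0.0016,0,0,0,0],[0.004,-0.0016,0,0,0,0],[0.004,-0.0016,0,0,0,0],[0.004,-0.0016,0,0,0,0],[0.004,-0.0016,0,0,0,0]]'
```

```text
time_s: 9.2
position: [0.5968, 0.0091, 0.0558]
tcp_rot: [[0.92, -0.391, -0.019], [-0.391, -0.921, 0.005], [-0.02, 0.003, -1.0]]
force: [-12.6, 6.9, 13.8]
opening: 0.584
grasp_force: 8.0
```

Firmly home: 14 N with no further motion. I'll ease back off the tab with the bar still down, then let the bar up slowly.

```bash
python3 -m handwheel '[[-0.002,0.0008,0,0,0,0],[-0.004,0.0017,0,0,0,0],[-0.006,0.0025,0,0,0,0],[-0.008,0.0034,0,0,0,0],[-0.01,0.0042,0,0,0,0],[-0.011,0.0046,0,0,0,0],[-0.011,0.0046,0,0,0,0],[-0.011,0.0046,0,0,0,0]]'
python3 - <<'E'
from h import *
p,d=cap("scene");np.save("scene.npy",d);cv2.imwrite("pics/scene6.png",p)
cv2.imwrite("pics/c6.png",cv2.resize(p[210:270,230:310],(800,600),interpolation=cv2.INTER_CUBIC))
E
```

```text
time_s: 9.87
position: [0.596, 0.0099, 0.057]
tcp_rot: [[0.921, -0.39, 0.003], [-0.39, -0.921, -0.001], [0.003, -0.0, -1.0]]
force: [1.1, -2.9, 4.8]
opening: 0.584
grasp_force: 2.2
```

View pics/c6.png

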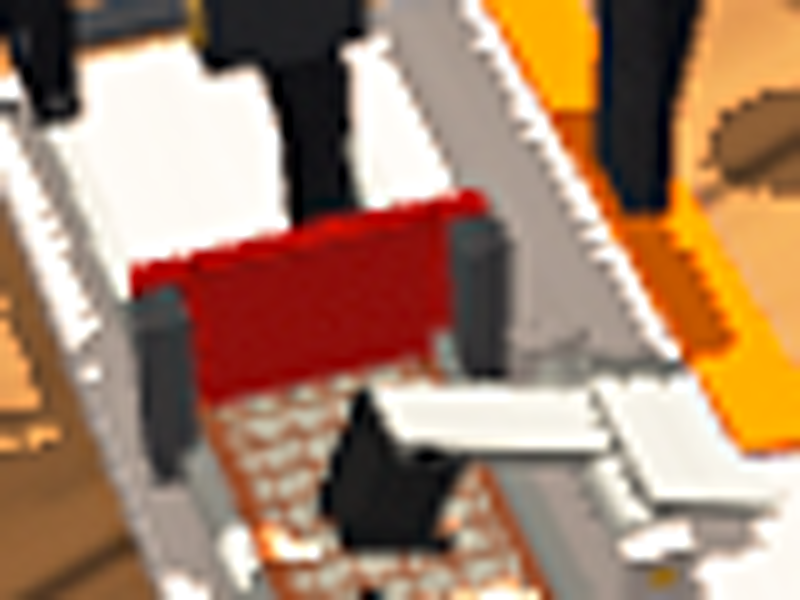

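```bash
python3 -m handwheel '[[-0.002,0.0008,0,0,0,0],[-0.003,0.0013,0,0,0,0],[-0.003,0.0013,0,0,0,0],[-0.003,0.0013,0.002,0,0,0],[-0.003,0.0013,0.004,0,0,0],[-0.003,0.0013,0.006,0,0,0],[-0.003,0.0013,0.008,0,0,0],[-0.003,0.0013,0.01,0,0,0]]'
python3 -m handwheel '[[0,0,0.004,0,0,0],[0,0,0.008,0,0,0],[0,0,0.015,0,0,0],[0,0,0.03,0,0,0],[0,0,0.05,0,0,0],[0,0,0.07,0,0,0],[-0.02,0,0.1,0,0,0],[-0.05,0,0.13,0,0,0]]'
python3 -m handwheel '[[-0.03,-0.03,0.01,0,0,0],[-0.06,-0.06,0.02,0,0,0],[-0.08,-0.09,0.02,0,0,0],[-0.1,-0.12,0.02,0,0,0],[-0.1,-0.15,0.02,0,0,0],[-0.1,-0.18,0.02,0,0,0],[-0.1,-0.2,0.02,0,0,0],[-0.1,-0.2,0.02,0,0,0]]'
python3 - <<'E'
from h import *
for n in("scene","top"):
    p,d=cap(n);np.save(f"{n}.npy",d);cv2.imwrite(f"pics/{n}7.png",p)
    if n=="scene":cv2.imwrite("pics/c7.png",cv2.resize(p[165:300,180:360],(800,600),interpolation=cv2.INTER_CUBIC))
E
python3 m.py 7
```

```text
time_s: 10.58
position: [0.5889, 0.0127, 0.0656]
tcp_rot: [[0.921, -0.389, -0.006], [-0.389, -0.921, 0.001], [-0.006, 0.001, -1.0]]
force: [1.0, 0.8, -0.6]
opening: 0.588
grasp_force: 0.0
time_s: 11.25
position: [0.5436, 0.0117, 0.1973]
tcp_rot: [[0.921, -0.39, 0.003], [-0.39, -0.921, -0.0], [0.003, -0.001, -1.0]]
force: [0.5, -1.3, 0.8]
opening: 0.582
grasp_force: 0.0
time_s: 11.92
position: [0.4428, -0.1922, 0.2169]
tcp_rot: [[0.919, -0.393, 0.003], [-0.393, -0.919, -0.003], [0.004, 0.002, -1.0]]
force: [1.1, 0.4, -0.1]
opening: 0.585
grasp_force: 0.0
scene bar 65 ((594.6004638671875, 33.834224700927734), (12.460015296936035, 178.37985229492188), 71.14256286621094) [0.60676821 0.02972528 0.03673555] [0.03432534 0.03685625 0.03850295] yaw -22.800978
tab 403 [ 0.59816777 -0.03159894  0.03859832] ((600.0780639648438, -32.14982223510742), (65.43650817871094, 16.989587783813477), 67.94891357421875) [0.02247558 0.03983348 0.0507453 ]
top bar 463 ((593.3259887695312, 44.725189208984375), (14.823122024536133, 172.7447509765625), 67.20063781738281) [0.5919295  0.04522314 0.03587736] [0.03319719 0.03592696 0.0386533 ] yaw -22.917067
tab 114 [ 0.59226599 -0.02834198  0.04562823] ((593.3197631835938, -29.055959701538086), (62.421730041503906, 7.917057514190674), 66.38768768310547) [0.03417049 0.04757049 0.05070734]
```

View pics/c7.png

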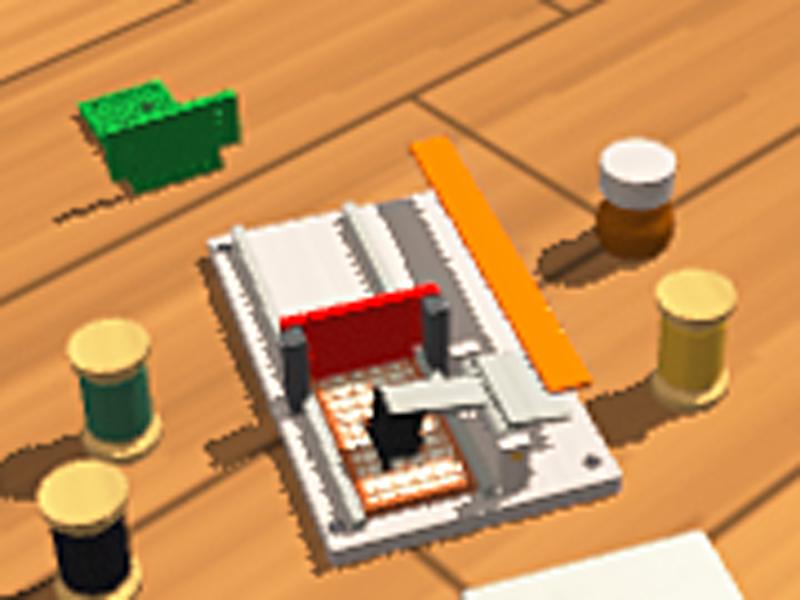

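The tab stands flush against both shoulders (290,330 and 435,300). The foot rests on the frame and the bar is at about 36 mm, matching the 0.16 rest angle. The bystanders look undisturbed and the robot is clear, so I'm handing in.

```bash
python3 -c "
from rig import bot
print(bot.hand_in())"
```

```text
the job is handed in; nothing more can be done
None
```

I handed the job in at about 12 s: the frame is home with its red tab against both shoulders, the clip holds it, the robot is clear, and the bystanders in the final close-up look unmoved; no verdict came back.

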